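Find the unlocked cover on the bench service box and swing it open

ROBOT

A 6-joint arm with a two-finger parallel gripper is mounted at the origin on a cart in front of the work surface, level with it; the furniture and walls round the work are solid. World frame = base frame: x ahead of the robot, y to its left, z up, the work surface at z = 0. Lengths are in mm, angles in rad, forces in N, time in s.
With the tool pointing down it reaches from about 400 to 925 mm from the base axis. Payload 12.5 kg.
Tool frame: the origin (TCP) lies between the finger pads; the fingertips stand 19 mm ahead of it and the grasp point (between the pads) is the TCP (env.tips_ahead is the distance from the TCP to the fingertips, in mm); z points along the fingers, y is the line along which they close (so a half turn about z gives the same grasp; the last joint's range is limited). The gripper opens to 95 mm and grips with 3 to 60 N. Pads are 20 mm wide; open, the fingers measure 119 mm over their backs; the gripper's body (75 mm by 180 mm) begins 59 mm behind the grasp point.
Start: joints at [1.204, 0.491, 1.559, -0, 1.092, -0.106], TCP at [161.14, 603.886, 233.661] pointing down, gripper open.
Joint ranges: [-3.1, 3.1], [-0.84, 2.19], [0.05, 2.79], [-1.13, 4.28], [0.06, 2.93], [-2.69, 2.69]. Speed limits (rad/s): [2.22, 2.22, 2.79, 3.14, 3.14, 3.14].

INTERFACE

Orientations are given as [roll, pitch, yaw] about the fixed x, y, z axes, in that order (R = Rz(yaw) Ry(pitch) Rx(roll)).
In Python, from cell import env gives the robot as it stands.
- The arm moves only by the shell command python3 -m crank 'ROWS'. ROWS is JSON, a list of rows, each a list of 5 numbers: the shift along the tool's x, y, z in mm, then the turn about the tool's z in degrees, then the finger opening in mm, from 0 to 95.1. In form: [[dx, dy, dz, yaw, grip], ...]. A call has 1 to 10 rows; each row is the pose to reach, as a shift and turn from the pose commanded when the call began, along the tool's axes at that moment; what a row does not reach only later rows make up. A row lasts 1/12 s, in which the tool goes at most 41.7 mm and 7.16 degrees, less where a joint would pass 70% of its speed; a pose out of reach is approached as far as the arm can. A call with a gripper value outside its range is refused whole. The fingers move at their own pace and stop on an object; the grip force is fixed at half the most. Time passes only in rows, so rows that repeat a pose let the fingers close. It gives the time, the measured TCP pose, the force, the opening and the grip force at its end, in the units of the state.
- env.state(): the state, without advancing time (a new reading comes with each control period).
- env.read_camera(name): name is "scene" or "side" or "wrist"; returns a dict with "img" (400x640x3 uint8, blue, green, red), "K" (3x3 intrinsics, pixels), "pose" (4x4, takes a point from camera to world coordinates). Camera axes: x right, y down, z forward; pixel columns grow to the right and rows downward; lengths in mm; the calibration is good to about 2 mm. A picture is of the moment at which its call begins. There is no depth.
- env.job_done(): hands the job in; it is judged then, once.
The state is a dict: "t": time; "joints": joint angles; "qvel": joint speeds; "tau": joint torques, N m; "eef_pos": TCP position; "tcp_rot": TCP orientation; "ft_force": force on the tool from outside, world axes, zero at the start; "moment": the same for the moment, N m; "opening": opening from 0.0 (shut) to 1.0 (fully open); "grip_force": force on a finger pad.
Only numpy, scipy, OpenCV 4.12 (cv2) and the standard library are available. Lean on these libraries where they do the work, as an engineer would, in place of code of your own. Each camera call takes 0.05 s, during which the arm holds its last target. There are 200 camera calls.

TASK

One of the four identical covers on top of the grey bench service box has been left unlocked, over the gas shut-off valve; the other three are locked. Press the ribbed rear end of the covers with the fingertips until you find the one that rocks, press it down so that its front edge tips up, then push that raised edge over to the rear until the cover stands fully open, past upright, at its stop, and leave it so. Do not pick up or shift any of the loose things that stand round the box.

Things in the scene. Friction and masses are not known exactly. Their poses are not given: they have to be found in the camera images.
- service_box: grey bench service box, fixed to the worktop, 150 mm deep (x), 516 long (y), 75 high; origin at the centre of its underside, x to its rear, y to the left along its length, z up. Four identical flat aluminium covers lie flush in its top, upper faces 75 mm above the worktop, centres at x = 0, y = 145.5, 48.5, -48.5, -145.5 mm. Three are locked and do not give; which one is not differs each run
- hatch (a joint): angle in rad of the unlocked cover, wherever it is: 0 shut, 1.57 upright, stop at 1.75. Its pivot line runs along the box's y at x = 10 mm, z = 73.5. Pressing its ribbed rear end down (2 to 5 N, up to 30 mm into the hollow box) lifts its front edge; a push of 1 to 3 N to the rear on that edge or its underside swings it on. The pivot is stiff: it stays at any angle where it is left
- ribs_1 (a point): point on top of the leftmost cover at its four thumb ribs: mid-width, 28 mm behind the pivot line, 17 mm before its rear edge; fixed to the box, axes as the box. The cover is 110 mm front to back (65 before the pivot, 45 behind), 88 wide, 3 thick
- ribs_2 (a point): point on top of the second (from the left) cover at its four thumb ribs: mid-width, 28 mm behind the pivot line, 17 mm before its rear edge; fixed to the box, axes as the box. The cover is 110 mm front to back (65 before the pivot, 45 behind), 88 wide, 3 thick
- ribs_3 (a point): point on top of the third (from the left) cover at its four thumb ribs: mid-width, 28 mm behind the pivot line, 17 mm before its rear edge; fixed to the box, axes as the box. The cover is 110 mm front to back (65 before the pivot, 45 behind), 88 wide, 3 thick
- ribs_4 (a point): point on top of the rightmost cover at its four thumb ribs: mid-width, 28 mm behind the pivot line, 17 mm before its rear edge; fixed to the box, axes as the box. The cover is 110 mm front to back (65 before the pivot, 45 behind), 88 wide, 3 thick
- balm_tin: open aluminium tin filled with green balm, 55 mm across, 24 mm high, loose on the worktop just in front of the box; origin at the centre of its underside
- empty_tin: empty open aluminium tin, 54 mm across, 24 mm high, loose on the worktop just in front of the box; origin at the centre of its underside
- foil_lid: flat aluminium tin lid, 58 mm across, 10 mm high, lying loose on top of the left-hand end of the box; origin at the centre of its underside
- felt_marker: capped blue marker, 138 mm long, 19 mm high, lying loose on the worktop behind the box; origin at the centre of its underside
- tube: white ointment tube, 120 mm long, 25 mm high, lying loose on the worktop behind the box; origin at the centre of its underside
- melting_pan: small aluminium melting cup with a flat handle, 72 mm across, 130 mm over the handle, 57 mm high, loose near the front right of the worktop; origin at the centre of its underside

How it is judged:
By the outcome, as a careful person would: the job done as asked, in the order asked, and still so for the second after the job is handed in, with the robot touching nothing.
It also fails if it takes over 51 s, if anything falls off the work surface, if the arm or the gripper's body presses on something with over 40 N, if the wrist force passes 120 N, or if a joint passes its speed limit or range.

## Working session

There is one attempt and no reset: what is moved stays moved. The work goes in short steps, Python scripts to look and compute and a shell command to move; the robot and the scene stay as the last step left them, time stands still between calls to the robot, and variables do not carry over. Pictures are saved under pics/ and viewed, at most 10 in all, crops included, and the job is handed in when it is done.

```bash
mkdir -p pics; python3 - <<'E'
from cell import env
import cv2,numpy as np
s=env.state();print(s)
for n in("scene","side"):
    c=env.read_camera(n);cv2.imwrite(f"pics/{n}1.png",c["img"]);print(n,c["K"].tolist(),c["pose"].round(3).tolist())
E
```

```text
{'t': 0.0, 'joints': array([ 1.20439139e+00,  4.91564663e-01,  1.55942912e+00, -4.88639594e-06,
        1.09173946e+00, -1.05626838e-01]), 'qvel': array([ 5.55831557e-04,  1.18468439e-04, -7.36320633e-05,  1.99628509e-03,
       -6.55729920e-04,  1.17468168e-03]), 'tau': array([ 2.05561182e-04, -6.12655950e+01, -2.58176279e+01,  6.92420150e-02,
        4.83175053e-02, -1.10248370e-04]), 'eef_pos': array([161.06021051, 603.66034035, 233.06557812]), 'tcp_rot': array([-3.14045796e+00, -1.15943227e-04,  2.88081674e+00]), 'ft_force': array([-0.19626771,  0.05052569, -0.40749219]), 'moment': array([-0.02029691,  0.0032244 , -0.03553441]), 'grip_force': 0.0, 'opening': 0.9999455252186572}
scene [[510.62063240249734, 0.0, 319.0043256074999], [0.0, 510.62063240249734, 197.38243308437214], [0.0, 0.0, 1.0]] [[-0.983, 0.153, -0.099, 723.501], [0.181, 0.77, -0.612, 676.674], [-0.018, -0.619, -0.785, 1133.24], [0.0, 0.0, 0.0, 1.0]]
side [[502.80490441512285, 0.0, 328.70482655916084], [0.0, 502.80490441512285, 198.2409502948859], [0.0, 0.0, 1.0]] [[-0.994, -0.029, 0.109, 400.299], [-0.112, 0.372, -0.921, 1258.25], [-0.014, -0.928, -0.373, 635.321], [0.0, 0.0, 0.0, 1.0]]
```

View pics/scene1.png

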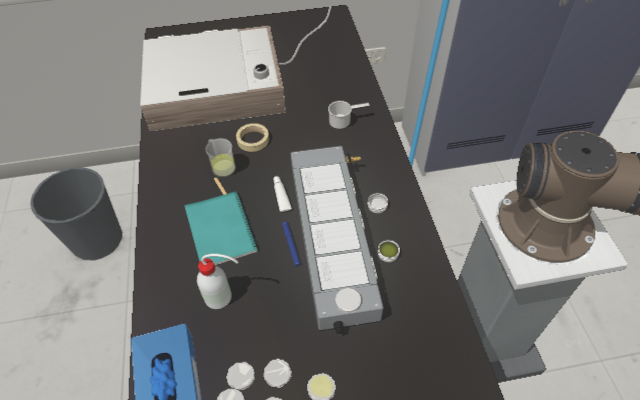

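View pics/side1.png

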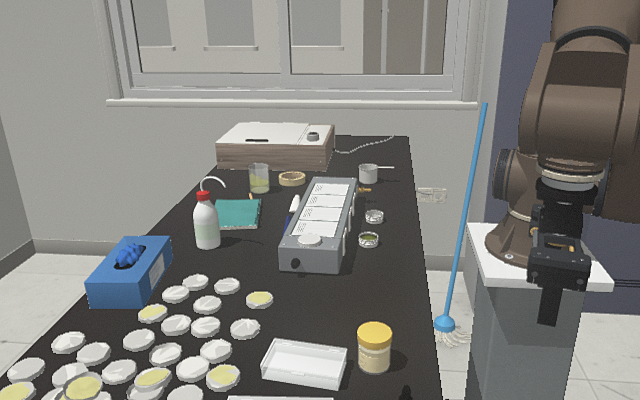

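The scene view shows the box running from about (318,150) to (350,318), with its front to the right. The lid is at (348,299) on the left end and the tins are at (377,203) and (389,250). I'll enlarge a crop to get the corners.

```bash
python3 - <<'E'
import cv2
i=cv2.imread("pics/scene1.png")[135:335,270:420]
i=cv2.rotate(cv2.resize(i,None,fx=4,fy=4,interpolation=cv2.INTER_CUBIC),cv2.ROTATE_90_COUNTERCLOCKWISE)
cv2.imwrite("pics/crop1.png",i)
E
```

```text
(no output)
```

View pics/crop1.png

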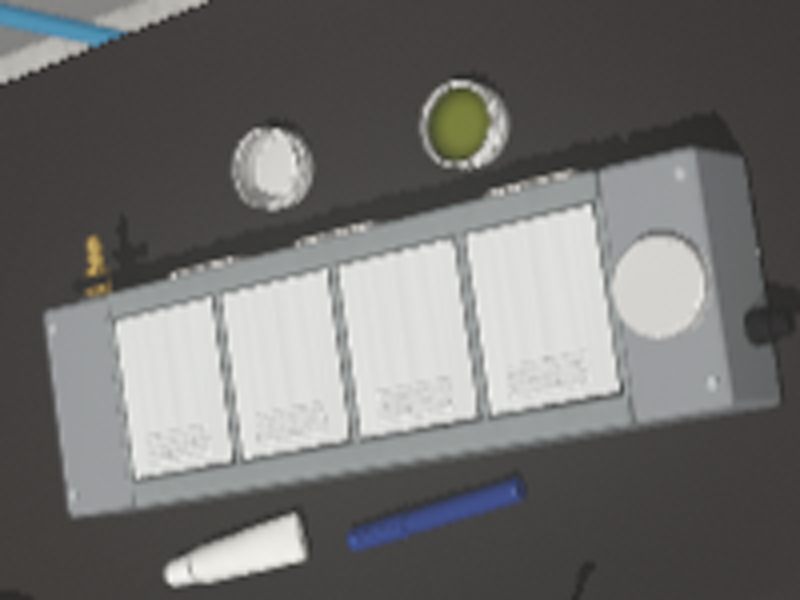

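The crop shows the box-top corners at about (45,312), (70,517), (695,148) and (735,407). The outer cover corners are at (115,318), (135,480), (592,204) and (622,392), with the ribs on the lower (rear) side.

```bash
cat > h.py <<'E'
import numpy as np
from cell import env
from scipy.spatial.transform import Rotation as R
def ray(c,uv,z):
    d=c["pose"][:3,:3]@np.linalg.solve(c["K"],[*uv,1]);o=c["pose"][:3,3]
    return (o+d*(z-o[2])/d[2])[:2]
def proj(c,P):
    p=(np.asarray(P)-c["pose"][:3,3])@c["pose"][:3,:3];q=p@c["K"].T;return q[:,:2]/q[:,2:]
def rel(P,yaw=None):
    s=env.state();r=R.from_euler("xyz",s["tcp_rot"])
    return r.inv().apply(np.array(P)-s["eef_pos"])
E
python3 - <<'E'
from h import *
c=env.read_camera("scene")
cr=np.array([(45,312),(70,517),(695,148),(735,407),(115,318),(135,480),(592,204),(622,392)],float)
uv=np.c_[(600-cr[:,1])/4+270,cr[:,0]/4+135]
M=np.array([(-75,-258),(75,-258),(-75,258),(75,258),(-55,-189.5),(55,-189.5),(-55,189.5),(55,189.5)],float)
W=np.array([ray(c,p,75) for p in uv]);print(W.round(0))
m=W.mean(0);H=M.T@(W-m);a=np.arctan2(H[0,1]-H[1,0],H[0,0]+H[1,1])
Rm=np.array([[np.cos(a),-np.sin(a)],[np.sin(a),np.cos(a)]])
print(m,a,np.degrees(a));print((W-m-M@Rm.T).round(1))
for i,y in enumerate((145.5,48.5,-48.5,-145.5)):print(i+1,(m+Rm@[38,y]).round(1),(m+Rm@[-55,y]).round(1))
s=env.state();r=R.from_euler("xyz",s["tcp_rot"]).as_matrix();print(r.round(3))
np.savez("box.npz",m=m,a=a)
E
```

```text
[[ 492. -319.]
 [ 640. -324.]
 [ 507.  193.]
 [ 655.  189.]
 [ 510. -254.]
 [ 624. -258.]
 [ 522.  124.]
 [ 633.  122.]]
[572.99765978 -65.6082928 ] -0.028992835288034455 -1.6611670981223348
[[ 1.6  2.4]
 [-0.6  1.9]
 [ 1.8 -1.1]
 [-0.8 -0.6]
 [-2.3 -0.4]
 [ 1.4 -1.1]
 [-1.  -1.3]
 [ 0.   0.1]]
1 [615.2  78.7] [522.2  81.4]
2 [612.4 -18.2] [519.4 -15.5]
3 [ 609.6 -115.2] [ 516.6 -112.5]
4 [ 606.8 -212.1] [ 513.8 -209.5]
[[-0.966  0.258 -0.   ]
 [ 0.258  0.966 -0.001]
 [ 0.    -0.001 -1.   ]]
```

```bash
cat > r.py <<'E'
from h import *
import sys
# box-frame target of the fingertips -> shift in tool axes
b=np.load("box.npz");a=b["a"];m=b["m"];Rm=np.array([[np.cos(a),-np.sin(a)],[np.sin(a),np.cos(a)]])
s=env.state()
t=s["eef_pos"];p=Rm.T@(t[:2]-m)
print("t",s["t"],"tip in box",p.round(1),round(t[2]-19,1),"F",s["ft_force"].round(2),"open",round(s["opening"],2),"yawerr",round(float(np.degrees(s["tcp_rot"][2]-np.pi-a)),2))
for q in sys.argv[1:]:
    x,y,z=map(float,q.split(","));print(q,rel([*(m+Rm@[x,y]),z+19]).round(1))
E
python3 -m crank '[[-574,-390,0,-6.5,0],[-574,-390,0,-13.3,0],[-574,-390,0,-13.3,0],[-574,-390,0,-13.3,0],[-574,-390,0,-13.3,0],[-574,-390,0,-13.3,0],[-574,-390,0,-13.3,0],[-574,-390,0,-13.3,0],[-574,-390,0,-13.3,0],[-574,-390,0,-13.3,0]]'; python3 r.py 38,145.5,100
```

```text
t: 0.98
eef_pos: [434.6, 287.1, 233.7]
tcp_rot: [3.142, 0.0, 3.113]
ft_force: [1.1, -0.1, 0.3]
opening: 0.355
grip_force: 0.0
t 0.9833 tip in box [-148.6  348.5] 214.7 F [ 1.09 -0.1   0.32] open 0.36 yawerr 0.02
38,145.5,100 [-186.5 -203.1  114.7]
```

```bash
python3 -m crank '[[-186,-203,0,0,0],[-186,-203,0,0,0],[-186,-203,0,0,0],[-186,-203,0,0,0],[-186,-203,30,0,0],[-186,-203,70,0,0],[-186,-203,110,0,0],[-186,-203,115,0,0],[-186,-203,115,0,0],[-186,-203,115,0,0]]'; python3 - <<'E'
from h import *
import cv2
c=env.read_camera("wrist");cv2.imwrite("pics/w1.png",c["img"])
E
python3 r.py 38,145.5,78
```

```text
t: 1.82
eef_pos: [613.0, 80.1, 116.8]
tcp_rot: [-3.142, -0.004, 3.111]
ft_force: [0.4, 1.0, 1.3]
opening: 0.005
grip_force: 0.0
t 1.8667 tip in box [ 36.3 147.6] 99.9 F [-0.13  0.38 -0.08] open -0.0 yawerr -0.01
38,145.5,78 [-1.7 -2.1 21.9]
```

View pics/w1.png

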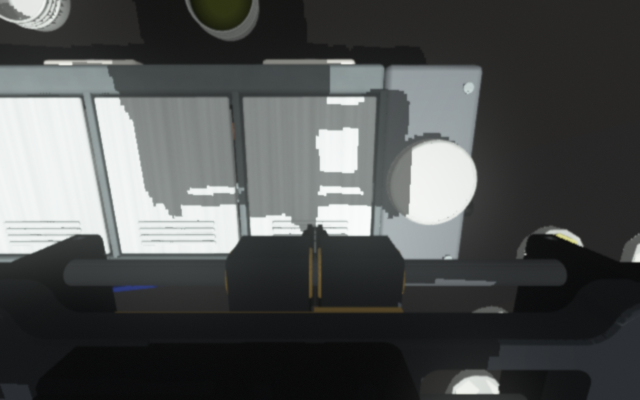

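The wrist view shows the closed fingertips (313,228) centred over the ribs of the leftmost cover (about 310,225), so the box fit holds. I'll press gently.

```bash
python3 -m crank '[[-1,-2,15,0,0],[-1,-2,21,0,0],[-1,-2,24,0,0],[-1,-2,26,0,0],[-1,-2,27,0,0],[-1,-2,28,0,0],[-1,-2,28,0,0]]'; python3 r.py 38,145.5,71
```

```text
t: 2.45
eef_pos: [614.8, 79.4, 94.2]
tcp_rot: [3.141, 0.002, 3.114]
ft_force: [-8.4, 0.7, 23.7]
opening: 0.006
grip_force: 11.8
t 2.45 tip in box [ 37.6 146.2] 75.2 F [-8.41  0.74 23.72] open 0.01 yawerr 0.06
38,145.5,71 [-0.4 -0.7  4.2]
```

Cover 1 is locked: 24 N with no give. On to cover 2.

```bash
python3 -m crank '[[0,0,-18,0,0],[0,-40,-18,0,0],[0,-80,-18,0,0],[0,-97,-18,0,0],[0,-97,-10,0,0],[0,-97,-4,0,0],[0,-97,-2,0,0],[0,-97,0,0,0],[0,-97,0,0,0]]'; python3 r.py 38,48.5,71
```

```text
t: 3.2
eef_pos: [612.1, -18.3, 94.1]
tcp_rot: [-3.139, 0.002, 3.115]
ft_force: [-12.6, -11.6, 37.8]
opening: 0.005
grip_force: 18.6
t 3.2 tip in box [37.7 48.5] 75.1 F [-12.55 -11.55  37.85] open 0.0 yawerr 0.14
38,48.5,71 [-0.3  0.1  4.1]
```

Cover 2 is locked too.

```bash
python3 -m crank '[[0,0,-18,0,0],[0,-40,-18,0,0],[0,-80,-18,0,0],[0,-97,-18,0,0],[0,-97,-10,0,0],[0,-97,-5,0,0],[0,-97,-3,0,0],[0,-97,-1,0,0],[0,-97,-1,0,0]]'; python3 r.py 38,-48.5,71
```

```text
t: 3.95
eef_pos: [609.0, -113.7, 91.2]
tcp_rot: [3.141, -0.001, 3.115]
ft_force: [-0.2, 0.0, 1.9]
opening: 0.005
grip_force: 0.3
t 3.95 tip in box [ 37.4 -47.1] 72.2 F [-0.19  0.03  1.92] open 0.0 yawerr 0.11
38,-48.5,71 [-0.6 -1.4  1.2]
```

Cover 3 rocks: it gives at 1.9 N. I'll press it down.

```bash
python3 -m crank '[[0,-1,3,0,0],[0,-1,6,0,0],[0,-1,9,0,0],[0,-1,12,0,0],[0,-1,15,0,0],[0,-1,18,0,0],[0,-1,20,0,0],[0,-1,20,0,0]]'; python3 r.py; python3 - <<'E'
from h import *
import cv2
c=env.read_camera("side");cv2.imwrite("pics/s2.png",cv2.resize(c["img"][140:290,230:430],None,fx=4,fy=4,interpolation=cv2.INTER_CUBIC))
E
```

```text
t: 4.62
eef_pos: [609.0, -116.4, 71.0]
tcp_rot: [3.141, -0.0, 3.113]
ft_force: [1.5, -0.6, 1.1]
opening: 0.001
grip_force: 0.7
t 4.6167 tip in box [ 37.5 -49.7] 52.0 F [ 1.5  -0.61  1.06] open 0.0 yawerr 0.01
```

View pics/s2.png

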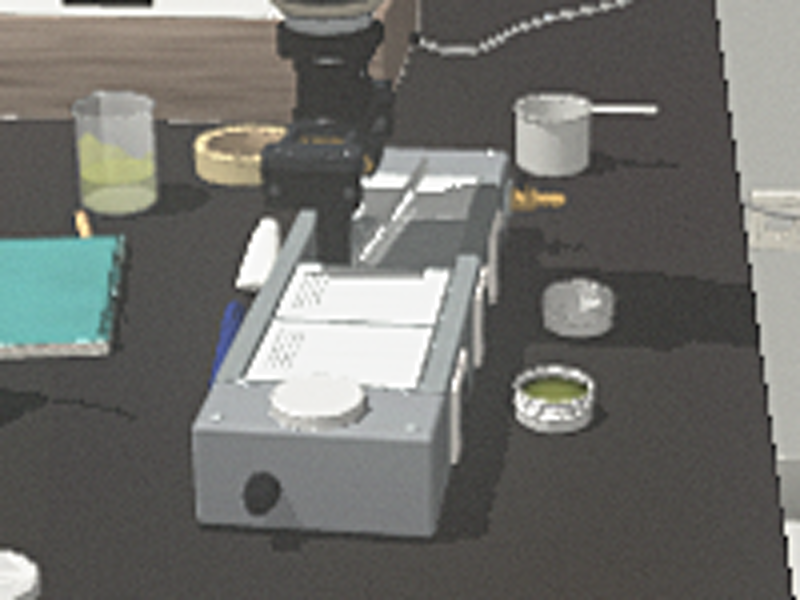

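Cover 3 is tilted about 50°, with its front edge raised at (420,165). The fingers come up and over, down in front of the cover, then push it to the rear.

```bash
python3 -m crank '[[0,0,-40,0,0],[0,0,-80,0,0],[0,0,-118,0,0],[0,0,-120,0,0],[40,0,-120,0,0],[80,0,-120,0,0],[113,0,-120,0,0],[113,0,-85,0,0],[113,0,-48,0,0],[113,0,-48,0,0]]'; python3 r.py; python3 -m crank '[[-15,0,0,0,0],[-25,0,0,0,0],[-35,0,0,0,0],[-42,0,0,0,0],[-49,0,-3,0,0],[-56,0,-6,0,0],[-62,0,-9,0,0],[-67,0,-12,0,0],[-70,0,-14,0,0],[-70,0,-14,0,0]]'; python3 r.py
```

```text
t: 5.5
eef_pos: [493.5, -112.4, 115.2]
tcp_rot: [3.139, -0.007, 3.112]
ft_force: [-1.0, 0.7, -0.9]
opening: 0.009
grip_force: 0.0
t 5.5 tip in box [-78.2 -49. ] 96.2 F [-1.05  0.74 -0.85] open 0.01 yawerr -0.01
t: 6.33
eef_pos: [566.8, -115.1, 134.2]
tcp_rot: [-3.141, 0.001, 3.113]
ft_force: [0.7, 0.5, -0.4]
opening: -0.001
grip_force: 0.0
t 6.3333 tip in box [ -4.7 -49.7] 115.2 F [ 0.69  0.5  -0.42] open -0.0 yawerr 0.02
```

```bash
python3 -m crank '[[-3,0,0,0,0],[-6,0,0,0,0],[-9,0,0,0,0],[-11,0,0,0,0],[-13,0,0,0,0],[-13,0,0,0,0]]'; python3 r.py; python3 - <<'E'
from h import *
import cv2
c=env.read_camera("side");cv2.imwrite("pics/s3.png",cv2.resize(c["img"][140:290,230:430],None,fx=4,fy=4,interpolation=cv2.INTER_CUBIC))
E
```

```text
t: 6.83
eef_pos: [576.4, -115.2, 133.1]
tcp_rot: [3.141, -0.008, 3.113]
ft_force: [-16.3, -1.2, 8.6]
opening: 0.008
grip_force: 8.7
t 6.8333 tip in box [  4.9 -49.5] 114.1 F [-16.32  -1.22   8.64] open 0.01 yawerr 0.05
```

View pics/s3.png

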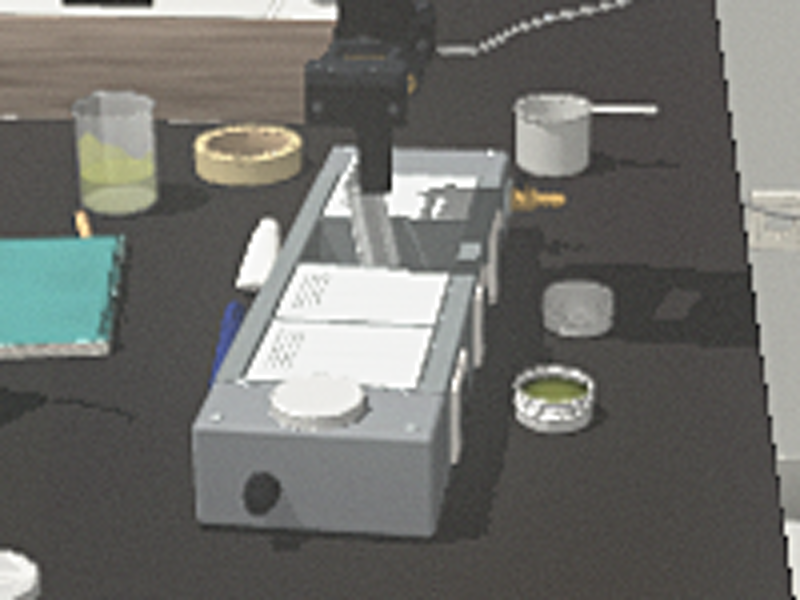

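The cover leans past upright and the force has risen to 16 N, so it is at its stop. I'll give it one small extra nudge, then back off.

```bash
python3 -m crank '[[-1,0,0,0,0],[-2,0,0,0,0],[-2,0,0,0,0],[-2,0,0,0,0]]'; python3 r.py; python3 -m crank '[[5,0,0,0,0],[25,0,0,0,0],[60,0,0,0,0],[90,0,-10,0,0],[100,0,-50,0,0],[110,0,-90,0,0],[120,0,-120,0,0],[120,0,-120,0,0],[120,0,-120,0,0]]'; python3 r.py; python3 - <<'E'
from h import *
import cv2
c=env.read_camera("side");cv2.imwrite("pics/s4.png",cv2.resize(c["img"][140:290,230:430],None,fx=4,fy=4,interpolation=cv2.INTER_CUBIC))
b=np.load("box.npz");a=b["a"];m=b["m"]
def P(x,y,z):return [m[0]+np.cos(a)*x-np.sin(a)*y,m[1]+np.sin(a)*x+np.cos(a)*y,z]
for th in(1.4,1.57,1.75):
    q=proj(c,[P(10-65*np.cos(th),y,73.5+65*np.sin(th)) for y in(-4.5,-92.5)]);print(th,((q-[230,140])*4).round(0).tolist())
E
```

```text
t: 7.22
eef_pos: [576.8, -115.2, 133.1]
tcp_rot: [3.14, -0.011, 3.113]
ft_force: [-24.4, -2.0, 12.0]
opening: 0.004
grip_force: 13.0
t 7.2167 tip in box [  5.3 -49.5] 114.1 F [-24.41  -1.97  12.03] open 0.0 yawerr 0.05
t: 7.97
eef_pos: [461.6, -112.3, 255.2]
tcp_rot: [-3.14, 0.004, 3.113]
ft_force: [-0.2, 0.5, -0.7]
opening: 0.001
grip_force: 0.0
t 7.9667 tip in box [-110.   -49.9] 236.2 F [-0.17  0.48 -0.71] open 0.0 yawerr 0.0
1.4 [[373.0, 180.0], [391.0, 139.0]]
1.57 [[358.0, 178.0], [376.0, 137.0]]
1.75 [[342.0, 179.0], [361.0, 138.0]]
```

View pics/s4.png

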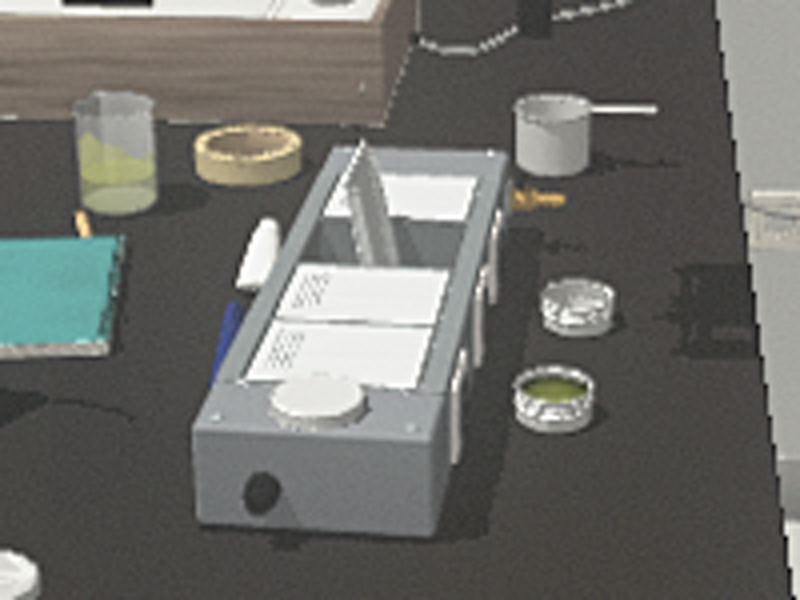

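The free edge runs from (345,180) to (362,138). The predicted edge at 1.75 rad is (342,179) to (361,138), so the cover is at its stop. The loose things stand where they were and the arm is clear.

```bash
python3 -c "
from cell import env
print(env.job_done())"
```

```text
the job is handed in; nothing more can be done
None
```

The unlocked cover was the third from the left; it now stands fully open at its stop (about 1.75 rad by the side camera), nothing loose was touched, and the job was handed in at about 8 s on the robot's clock.

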